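# Test the friction hinge of a tool case, then press its lid home

### The job

Test the friction hinge of the small aluminium tool case: lift the lid by its red handle to about 45 degrees, let go completely and leave it standing by itself for two seconds. Then close the lid again and press it down on the rubber stop inside the front edge, with a push of about 12 N, so that it stays seated when you let go; more than 20 N would crush the stop. Leave the things around the case where they are.

Things in the scene. Friction and masses are not known exactly. Their poses are not given: they have to be found in the camera images.
- case: Open aluminium tool case, fixed to the desk: 150 (x, depth) x 180 (y, width) x 58 (z) mm, black corner guards. Origin under its centre on the desk; x points from the front (the robot's side) to the hinged back, z up.
- hinge_mid (a point): Middle of the lid's hinge axis: 77 mm behind the case's origin along its x, 59 mm above the desk. The axis runs along the case's y. Its axes are those of the case.
- lid (a joint): Opening angle of the lid, rad: 0 = parallel to the rim, grows as the front rises, up to 1.75. The friction hinge holds the lid at any angle; at the handle 4 to 6 N along its arc raises it and 1 to 3 N pushes it down (about twice that if pulled or pushed straight up or down at 45 degrees). It starts ajar, 0.19 to 0.32.
- lid_shell: The lid: grey plate 152 x 180 x 10 mm with a red handle. Origin on the hinge axis (at hinge_mid); at lid = 0 its axes are those of the case, the plate reaches from x = -153 to -1 mm and its underside is at z = 0. Seen from the hinge at angle a, a lid point (-u, w) lies at case x = -u cos a + w sin a, z = u sin a + w cos a.
- bar (a point): Middle of the lid's red handle: a round bar 10 mm thick, 76 mm long along the case's y, on two posts 84 mm apart. It lies at (-132, 0, 46) mm in the lid's frame, so its centre is 36 mm above the lid's top face. Pinch it from above with the fingers closing along the case's x; it can turn between the fingers. Or push down on it.
- seat: Black socket with brass collar inside the middle of the front wall, 60 mm ahead of the case's origin; origin at its underside, 12 mm above the desk. Carries a 16 mm rubber stop on a screw, its height varies and is not measured: the lid meets it somewhere between 0.01 and 0.13 rad. The rubber gives 1 mm per 8 N; over 5 N seats the lid, and hinge friction then keeps it there; over 20 N crushes.
- glue_bottle: White glue bottle with red cone cap, 45 mm wide, 104 mm tall, loose, standing beside the left wall of the case. Origin under its centre.
- wax_block: Orange-brown block 30 x 56 x 22 mm, loose, just in front of the case. Origin under its centre.
- brass_gauge: Small pale grey metal block with a groove, 22 x 36 x 15 mm, loose, beside the left wall of the case. Origin under its centre.

How it is judged:
On the way, in this order (a step that is already met when the one before it is completed fails the run):
1. the lid stands by itself at 34 to 57 degrees (0.6 to 1.0 rad), at rest and touched by nothing, for 1.5 s (value of joint lid between 0.6 and 1 rad and velocity of joint lid between -0.05 and 0.05 rad/s and contact force between lid_shell and anything else below 0.2 N), for 1.5 s.
2. the lid is pressed on the rubber stop with more than 5 N for 0.3 s (contact force between seat and lid_shell above 5 N and value of joint lid below 0.16 rad), for 0.3 s.
At the end, for the whole second after the job is handed in: The lid is shut (below 0.16 rad), at rest, released by the robot and still bearing on the rubber stop with more than 1 N; the glue bottle, orange block and metal block are where they stood (value of joint lid below 0.16 rad and contact force between seat and lid_shell above 1 N and contact force between lid_shell and the fingers below 0.2 N and velocity of joint lid between -0.05 and 0.05 rad/s); the robot touches nothing.
It fails at once if the rubber stop is pressed with more than 20 N (contact force between seat and anything else above 20 N).
It fails at once if the glue bottle, the orange block or the metal block is shifted by more than 15 mm, or the bottle tipped (distance of any of glue_bottle, wax_block, brass_gauge from where it was at the start of the episode above 0.015 m or angle between glue_bottle's own z axis and vertical above 0.3 rad).
It also fails if it takes over 67 s, if anything falls off the work surface, if the arm or the gripper's body presses on something with over 40 N, if the wrist force passes 120 N, or if a joint passes its speed limit or range.

### The arm

A 7-joint arm with a two-finger parallel gripper is mounted at the origin on a cart in front of the work surface, level with it; the furniture and walls round the work are solid. World frame = base frame: x ahead of the robot, y to its left, z up, the work surface at z = 0. Lengths are in m, angles in rad, forces in N, time in s.
With the tool pointing down it reaches from about 0.425 to 0.925 m from the base axis. Payload 6.8 kg.
Tool frame: the origin (TCP) lies on the mounting face of the last link; the fingertips stand 173 mm ahead of it and the grasp point (between the pads) lies 155 mm ahead of it; z points along the fingers, y is the direction in which the jaws open and shut (so a half turn about z gives the same grasp; the last joint's range is limited). The gripper opens to 85 mm and grips with 20 to 120 N. Pads are 22 mm wide; open, the fingers measure 114 mm over their backs; the gripper's body (76 mm by 85 mm) begins 54 mm behind the grasp point. The pads swing forward as they close: fully open they stand 13 mm farther back than shut.
Start: joints at [1.093, 0.477, 0.022, 1.555, -0.011, 1.109, -0.083], TCP at [0.244, -0.629, 0.405] pointing down, gripper open.
Joint ranges: [-2.96, 2.96], [-0.34, 2.1], [-1.41, 1.46], [0.24, 2.44], [-1.37, 4.51], [0.17, 1.92], [-2.96, 2.96]. Speed limits (rad/s): [2.39, 2.39, 3.14, 3.14, 3.14, 3.14, 3.14].

### API

Orientations are given as a unit quaternion [w, x, y, z].
In Python, from station import sensors, read_camera, bot gives the robot as it stands. The module is installed in compiled form; this text tells all that it offers.
- The arm moves only by the tool play_rows, never from a script. Its argument "commands" is a list of rows, each a list of 4 numbers: the shift along the tool's x, y, z in m, then the turn about the tool's z in degrees. A call has 1 to 20 rows; each row shifts and turns the commanded pose from where the row before left it, along the tool's axes as they then stand; what a row does not reach is not made up. A row lasts 1/10 s, in which the tool goes at most 50 mm and 8.59 degrees, less where a joint would pass 70% of its speed; a pose out of reach is approached as far as the arm can. A call with a gripper value outside its range is refused whole. "claw" is the finger opening in m, from 0 to 0.0854, set as the call begins (left out, the last holds). The fingers move at their own pace and stop on an object; "force" is the grip in N (left out, the last holds). Time passes only in rows, so rows that do not move let the fingers close. It gives the time, the measured TCP pose, the force and the opening at its end, in the units of the state.
- sensors.get_obs(): the state, without advancing time (a new reading comes with each control period).
- read_camera(name): name is "scene" or "top" or "wrist"; returns a dict with "frame" (384x512x3 uint8, blue, green, red), "depth" (384x512 float32, m along the optical axis (not along the pixel's ray), 0 where there is no reading), "fx", "fy", "cx", "cy" (pixels), "rvec" (rotation vector, rad) and "tvec" (3), from world to camera coordinates, as OpenCV has them; the wrist camera has in their place "T_tool_cam" (4x4, takes a point from camera to tool coordinates, whose origin is the TCP and whose axes are the flange's). Camera axes: x right, y down, z forward; pixel columns grow to the right and rows downward; lengths in m; the calibration is good to about 2 mm. A picture is of the moment at which its call begins: read the wrist's pose just before it.
- bot.hand_in(): hands the job in, once; it reports no verdict.
The state is a dict: "t": time; "q": joint angles; "joint_vel": joint speeds; "joint_torque": joint torques, N m; "eef_pos": TCP position; "tool_rot": TCP orientation; "contact_force": force on the tool from outside, world axes, zero at the start; "torque": the same for the moment, N m; "gripper_width": opening from 0.0 (shut) to 1.0 (fully open).
Only numpy, scipy, OpenCV 4.12 (cv2) and the standard library are available. Lean on these libraries where they do the work, as an engineer would, in place of code of your own. Each camera call takes 0.05 s, during which the arm holds its last target.

## Working session

There is one attempt and no reset: what is moved stays moved. The work goes in short steps, Python scripts to look and compute and a tool call to move; the robot and the scene stay as the last step left them, time stands still between calls to the robot, and variables do not carry over. Pictures are saved under pics/ and viewed, and the job is handed in when it is done.

Besides the shell and the picture viewer there is one more tool, called after "Request:" by a JSON object that holds its "fn" and its "kwargs". play_rows: Moves the arm, as the interface text tells. Its arguments: {"type":"object","properties":{"commands":{"type":"array"},"claw":{"type":"number"},"force":{"type":"number"}},"required":["commands"]}

```bash
mkdir -p pics; cat > h.py <<'E'
import numpy as np, cv2
from scipy.spatial.transform import Rotation as R
from station import sensors, read_camera, bot
def pt(c,u,v,d=None):
    if d is None: d=float(c["depth"][int(v),int(u)])
    p=np.array([(u-c["cx"])/c["fx"]*d,(v-c["cy"])/c["fy"]*d,d])
    M=cv2.Rodrigues(np.array(c["rvec"],float))[0]
    return M.T@(p-np.array(c["tvec"],float).ravel())
E
python3 - <<'E'
from h import *
import pickle
o=sensors.get_obs(); print(o)
for n in("scene","top"):
    c=read_camera(n); cv2.imwrite(f"pics/{n}0.png",c["frame"]); pickle.dump(c,open(n+"0.pkl","wb"))
    print(n,c["rvec"],c["tvec"],c["fx"])
E
```

```text
{'t': 0.0, 'q': array([ 1.09286707,  0.47776208,  0.02235142,  1.5564337 , -0.0114934 ,
        1.10930995, -0.08310177]), 'joint_vel': array([-0.00032689, -0.00090436,  0.00203177, -0.00144939, -0.00073514,
        0.00068882, -0.00086811]), 'joint_torque': array([-1.32132760e-05, -5.96452975e+01,  1.60813518e+00, -2.81196767e+01,
        1.25167030e-02,  9.43826220e-03,  4.36247979e-05]), 'eef_pos': array([ 0.24388467, -0.6291052 ,  0.40375866]), 'tool_rot': array([-8.61229445e-04,  9.82950403e-01,  1.83868726e-01, -2.33644584e-04]), 'contact_force': array([-0.13414826, -0.71679269,  0.57269399]), 'torque': array([0.01048674, 0.03163282, 0.00972826]), 'gripper_width': 1.0022139393309717}
scene [ 1.08190235 -1.9965487   1.27033036] [0.51292973 0.18675862 0.60950595] 492.37125298299634
top [ 2.16767707 -2.09924968  0.22701621] [0.24831908 0.56431235 0.83756011] 357.0078109291561
```

```bash
ls pics
```

```text
scene0.png
top0.png
```

View pics/scene0.png

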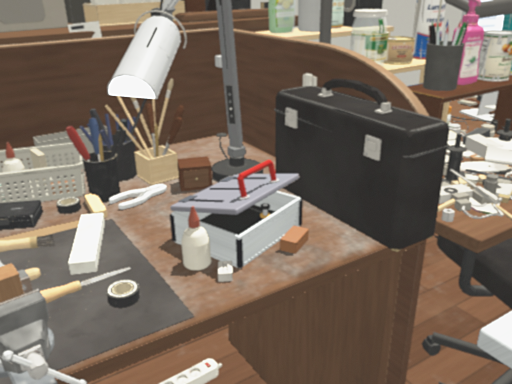

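View pics/top0.png

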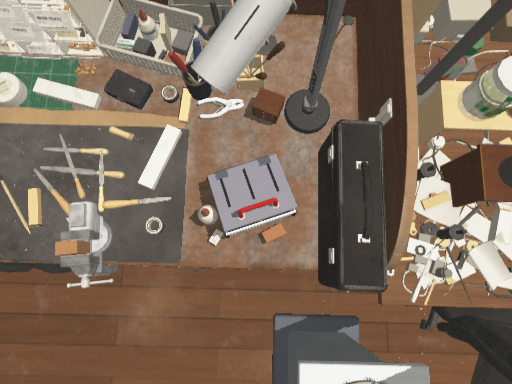

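Scene: the case with its lid ajar has a red handle at about (257,178) in scene and (258,208) in top. The bottle is at top (207,214), the metal block (215,239) and the orange block (273,233). The big black case stands to the right.

```bash
python3 - <<'E'
from h import *
import pickle
c=pickle.load(open("top0.pkl","rb"))
f=c["frame"]
cv2.imwrite("pics/topcrop.png",cv2.resize(f[140:260,185:315],None,fx=6,fy=6,interpolation=cv2.INTER_CUBIC)[:600,:780] if 0 else cv2.resize(f[145:250,190:310],None,fx=5.5,fy=5.5,interpolation=cv2.INTER_CUBIC))
s=pickle.load(open("scene0.pkl","rb"));cv2.imwrite("pics/scenecrop.png",cv2.resize(s["frame"][145:290,160:320],None,fx=4.1,fy=4.1,interpolation=cv2.INTER_CUBIC))
for c in(c,s):
    hsv=cv2.cvtColor(c["frame"],cv2.COLOR_BGR2HSV)
    b,g,r=[c["frame"][...,i].astype(int) for i in range(3)]
    m=(r>130)&(g<70)&(b<70)
    P=np.array([np.r_[u,v,pt(c,u,v)] for v,u in np.argwhere(m) if c["depth"][v,u]>0])
    P=P[(P[:,2]>.35)&(P[:,2]<.9)&(P[:,4]<.2)&(P[:,4]>0.08)&(abs(P[:,3])<.7)]
    print(len(P)); print(np.round(P[::max(1,len(P)//25)],3))
for u,v in[(310,100),(330,120),(325,290),(383,125),(385,287),(350,130),(365,250),(240,60),(300,120),(200,260),(330,30),(340,255)]:
    c=pickle.load(open("top0.pkl","rb"));print(u,v,pt(c,u,v).round(3))
E
```

```text
209
[[1.73e+02 5.20e+01 8.62e-01 4.83e-01 1.59e-01]
 [1.74e+02 5.50e+01 8.57e-01 4.81e-01 1.56e-01]
 [1.75e+02 5.70e+01 8.54e-01 4.79e-01 1.52e-01]
 [1.78e+02 5.90e+01 8.53e-01 4.73e-01 1.45e-01]
 [1.79e+02 6.20e+01 8.53e-01 4.73e-01 1.33e-01]
 [1.82e+02 6.40e+01 8.55e-01 4.68e-01 1.21e-01]
 [1.84e+02 6.70e+01 8.53e-01 4.65e-01 1.11e-01]
 [2.74e+02 1.99e+02 5.26e-01 2.38e-01 1.38e-01]
 [2.73e+02 2.00e+02 5.24e-01 2.40e-01 1.39e-01]
 [2.68e+02 2.01e+02 5.21e-01 2.51e-01 1.39e-01]
 [2.76e+02 2.01e+02 5.23e-01 2.33e-01 1.33e-01]
 [2.70e+02 2.02e+02 5.19e-01 2.47e-01 1.36e-01]
 [2.62e+02 2.03e+02 5.16e-01 2.64e-01 1.40e-01]
 [2.70e+02 2.03e+02 5.24e-01 2.45e-01 9.70e-02]
 [2.62e+02 2.04e+02 5.14e-01 2.64e-01 1.38e-01]
 [2.55e+02 2.05e+02 5.11e-01 2.80e-01 1.39e-01]
 [2.63e+02 2.05e+02 5.12e-01 2.62e-01 1.34e-01]
 [2.54e+02 2.06e+02 5.09e-01 2.82e-01 1.39e-01]
 [2.48e+02 2.07e+02 5.06e-01 2.95e-01 1.39e-01]
 [2.56e+02 2.07e+02 5.07e-01 2.77e-01 1.39e-01]
 [2.50e+02 2.08e+02 5.04e-01 2.91e-01 1.39e-01]
 [2.44e+02 2.09e+02 5.01e-01 3.04e-01 1.42e-01]
 [2.39e+02 2.10e+02 4.99e-01 3.15e-01 1.
[... 1096 characters left out ...]
1 3.07e-01 1.35e-01]
 [2.72e+02 1.77e+02 5.18e-01 2.36e-01 1.09e-01]
 [2.40e+02 1.79e+02 4.92e-01 3.15e-01 1.32e-01]
 [2.39e+02 1.82e+02 4.91e-01 3.17e-01 1.28e-01]
 [2.41e+02 1.85e+02 4.89e-01 3.15e-01 1.23e-01]
 [2.42e+02 1.88e+02 4.88e-01 3.14e-01 1.18e-01]
 [2.42e+02 1.91e+02 4.86e-01 3.15e-01 1.14e-01]
 [2.42e+02 1.94e+02 4.85e-01 3.16e-01 1.09e-01]]
310 100 [0.787 0.151 0.095]
330 120 [ 0.776  0.08  -0.001]
325 290 [ 0.269 -0.056 -0.743]
383 125 [0.694 0.002 0.179]
385 287 [0.347 0.022 0.21 ]
350 130 [0.667 0.085 0.211]
365 250 [0.417 0.06  0.211]
240 60 [0.78  0.32  0.274]
300 120 [0.762 0.166 0.024]
200 260 [ 0.388  0.413 -0.001]
330 30 [0.789 0.161 0.366]
340 255 [0.406 0.109 0.211]
```

View pics/topcrop.png

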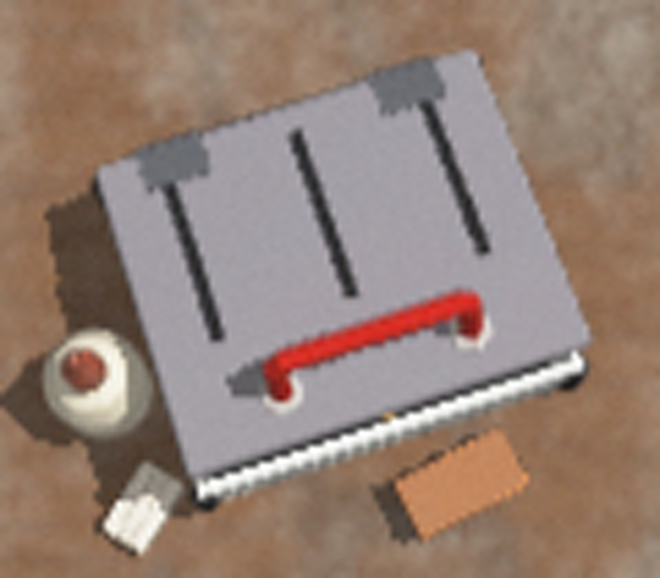

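View pics/scenecrop.png

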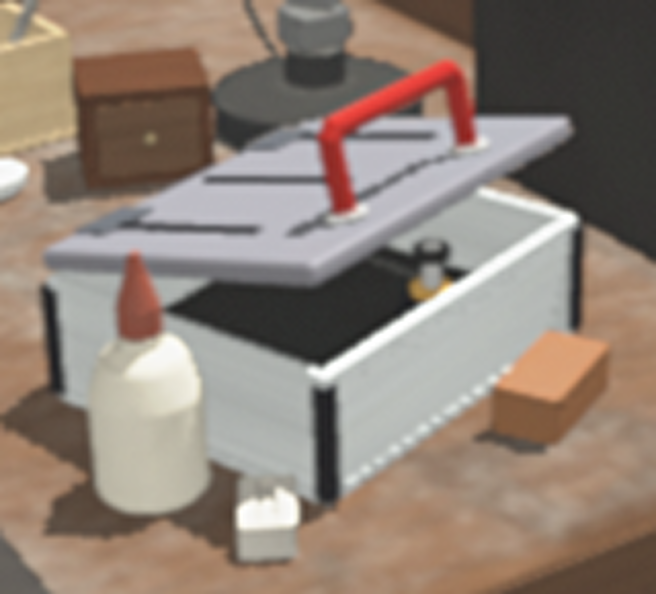

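```bash
cat >> h.py <<'E'
def cloud(c,st=1):
    d=c["depth"];v,u=np.mgrid[0:d.shape[0]:st,0:d.shape[1]:st]
    d=d[v,u];p=np.stack([(u-c["cx"])/c["fx"]*d,(v-c["cy"])/c["fy"]*d,d],-1)
    M=cv2.Rodrigues(np.array(c["rvec"],float))[0]
    return (p-np.array(c["tvec"],float).ravel())@M
E
python3 - <<'E'
from h import *
import pickle
for n in("top","scene"):
    c=pickle.load(open(n+"0.pkl","rb"));P=cloud(c);f=c["frame"].astype(int)
    b,g,r=f[...,0],f[...,1],f[...,2]
    m=(r>130)&(g<70)&(b<70)&(P[...,0]>.45)&(P[...,0]<.56)&(P[...,1]>.2)&(P[...,1]<.35)&(P[...,2]>.13)&(P[...,2]<.16)
    Q=P[m];mu=Q.mean(0);w=np.linalg.svd(Q-mu)[2][0];e=(Q-mu)@w
    print(n,"bar",mu.round(4),w.round(3),"ext",e.min().round(3),e.max().round(3),"mid",(mu+w*(e.min()+e.max())/2).round(4), "zmax",np.percentile(Q[:,2],95))
    if n=="top":
        # lid plane: polygon in crop -> pix
        poly=np.array([[120,190],[470,70],[570,320],[490,345],[480,290],[260,350],[215,400],[195,440]])/5.5+[190,145]
        mm=np.zeros(m.shape,np.uint8);cv2.fillPoly(mm,[poly.astype(int)],1)
        sel=(mm>0)&(abs(r-g)<35)&(P[...,2]>.05)
        Q=P[sel]
        for _ in range(3):
            mu=Q.mean(0);nn=np.linalg.svd(Q-mu,full_matrices=False)[2][2];res=(Q-mu)@nn;Q=Q[abs(res)<max(.003,2*res.std())]
        nn*=np.sign(nn[2]);print("plane",nn.round(3),mu.round(3),res.std(),"tilt",np.arccos(nn[2]),"yaw",np.arctan2(nn[1],nn[0]))
        s=(P[...,2]>.22)&(P[...,0]>.4)&(P[...,0]<.9)&(abs(P[...,1])<.6)
        print("high objs near");H=P[s]
        for z0 in(.22,.3,.4,.5,.6):
            h=H[(H[:,2]>z0)&(H[:,2]<z0+.1)&(H[:,1]>0)]
            if len(h):print(z0,h.min(0).round(3),h.max(0).round(3))
    for nm,uv in dict(top=[(207,214),(214,238),(273,233)],scene=[(195,245),(225,270),(293,238)])[n] and zip(("bottle","gauge","wax"),dict(top=[(207,214),(214,238),(273,233)],scene=[(195,245),(225,270),(293,238)])[n]): print(nm,P[uv[1],uv[0]].round(3))
E
```

```text
top bar [0.5108 0.2751 0.1383] [-0.344  0.939  0.003] ext -0.045 0.045 mid [0.5109 0.275  0.1383] zmax 0.14156052252667006
plane [0.214 0.079 0.974] [0.563 0.291 0.085] 0.001408902757984107 tilt 0.23013343652590665 yaw 0.35406338166563334
high objs near
0.22 [0.434 0.    0.22 ] [0.9   0.422 0.32 ]
0.3 [0.785 0.146 0.3  ] [0.891 0.359 0.4  ]
0.4 [0.788 0.15  0.4  ] [0.811 0.182 0.438]
bottle [0.495 0.392 0.077]
gauge [0.443 0.38  0.011]
wax [0.39  0.285 0.921]
scene bar [0.5055 0.2781 0.1355] [-0.341  0.94  -0.002] ext -0.045 0.042 mid [0.5062 0.2762 0.1355] zmax 0.1385001823680646
bottle [0.481 0.406 0.046]
gauge [0.442 0.376 0.011]
wax [0.449 0.24  0.022]
```

```bash
cat >> h.py <<'E'
def rotof(q): return R.from_quat([q[1],q[2],q[3],q[0]]).as_matrix()
def state():
    o=sensors.get_obs();M=rotof(o["tool_rot"]);return o,np.array(o["eef_pos"]),M
def plan(p,M,wps,step=.045,nd=3):
    """wps: list of (pos, turn_deg) ; prints rows in tool frame"""
    rows=[]
    for tgt,turn in wps:
        n=max(int(np.ceil(np.linalg.norm(tgt-p)/step)),int(np.ceil(abs(turn)/8)),1)
        for i in range(n):
            d=M.T@(tgt-p)/(n-i); dt=turn/n
            r=[round(x,nd) for x in d]+[round(dt,1)]
            rows.append(r);p=p+M@np.array(r[:3]);M=M@R.from_euler('z',r[3],degrees=True).as_matrix()
    print(len(rows),[[float(x) for x in r] for r in rows]);print("end",p.round(4),"xang",np.degrees(np.arctan2(M[1,0],M[0,0])).round(2),M[:,2].round(3));return p,M
E
python3 - <<'E'
from h import *
o,p,M=state()
a=np.array
p,M=plan(p,M,[(a([.30,-.56,.48]),0),(a([.48,-.2,.48]),-48)])
plan(p,M,[(a([.508,.275,.42]),-40.9)])
E
```

```text
12 [[0.026, -0.015, -0.025, 0.0], [0.026, -0.015, -0.026, 0.0], [0.025, -0.014, -0.025, 0.0], [0.033, -0.03, 0.0, -5.3], [0.036, -0.027, 0.0, -5.3], [0.038, -0.023, 0.0, -5.3], [0.04, -0.02, 0.0, -5.3], [0.042, -0.016, 0.0, -5.3], [0.043, -0.012, 0.0, -5.3], [0.044, -0.008, 0.0, -5.3], [0.045, -0.004, 0.0, -5.3], [0.045, -0.001, 0.0, -5.3]]
end [ 0.4797 -0.1995  0.4803] xang 68.89 [-0.001  0.001 -1.   ]
11 [[0.041, -0.013, 0.006, -3.7], [0.042, -0.01, 0.005, -3.7], [0.043, -0.008, 0.006, -3.7], [0.043, -0.005, 0.005, -3.7], [0.043, -0.002, 0.006, -3.7], [0.043, 0.001, 0.005, -3.7], [0.043, 0.003, 0.006, -3.7], [0.043, 0.006, 0.005, -3.7], [0.042, 0.009, 0.006, -3.7], [0.042, 0.011, 0.005, -3.7], [0.041, 0.014, 0.006, -3.7]]
end [0.5074 0.2752 0.42  ] xang 109.59 [-0.001  0.001 -1.   ]
```

Request:
{"fn": "play_rows", "kwargs": {"commands": [[0.026,-0.015,-0.025,0],[0.026,-0.015,-0.026,0],[0.025,-0.014,-0.025,0],[0.033,-0.03,0,-5.3],[0.036,-0.027,0,-5.3],[0.038,-0.023,0,-5.3],[0.04,-0.02,0,-5.3],[0.042,-0.016,0,-5.3],[0.043,-0.012,0,-5.3],[0.044,-0.008,0,-5.3],[0.045,-0.004,0,-5.3],[0.045,-0.001,0,-5.3],[0,0,0,0]], "claw": 0.05, "force": 40}}

```text
t: 1.4
eef_pos: [0.4821, -0.1929, 0.4808]
tool_rot: [-0.001, 0.821, 0.571, 0.001]
contact_force: [-0.3, 0.0, -0.1]
gripper_width: 0.586
```

Request:
{"fn": "play_rows", "kwargs": {"commands": [[0.041,-0.013,0.006,-3.7],[0.042,-0.01,0.005,-3.7],[0.043,-0.008,0.006,-3.7],[0.043,-0.005,0.005,-3.7],[0.043,-0.002,0.006,-3.7],[0.043,0.001,0.005,-3.7],[0.043,0.003,0.006,-3.7],[0.043,0.006,0.005,-3.7],[0.042,0.009,0.006,-3.7],[0.042,0.011,0.005,-3.7],[0.041,0.014,0.006,-3.7],[0,0,0,0],[0,0,0,0],[0,0,0,0]]}}

```text
t: 2.8
eef_pos: [0.508, 0.2734, 0.4193]
tool_rot: [0.0, 0.578, 0.816, -0.001]
contact_force: [0.6, -0.1, 0.7]
gripper_width: 0.582
```

```bash
python3 - <<'E'
from h import *
o,p,M=state(); print(o["t"],p.round(4),np.degrees(np.arctan2(M[1,0],M[0,0])),o["contact_force"].round(2),o["q"].round(2))
c=read_camera("wrist");cv2.imwrite("pics/w1.png",c["frame"])
T=np.array(c["T_tool_cam"]);d=c["depth"];v,u=np.mgrid[0:384,0:512]
P=np.stack([(u-c["cx"])/c["fx"]*d,(v-c["cy"])/c["fy"]*d,d],-1)@T[:3,:3].T+T[:3,3]
P=P@M.T+p
f=c["frame"].astype(int);m=(f[...,2]>130)&(f[...,1]<70)&(f[...,0]<70)&(d>0)&(P[...,2]>.13)&(P[...,2]<.16)
Q=P[m];mu=Q.mean(0);w=np.linalg.svd(Q-mu,full_matrices=False)[2][0];e=(Q-mu)@w
print(len(Q),mu.round(4),w.round(3),e.min(),e.max(),np.percentile(Q[:,2],[5,50,95]),(mu+w*(e.min()+e.max())/2).round(4))
E
```

```text
2.8 [0.508  0.2734 0.4193] 109.44464194007695 [ 0.59 -0.12  0.73] [-0.05  0.39 -0.7   1.74  0.27  1.12 -0.5 ]
1148 [0.5097 0.2787 0.138 ] [ 0.345 -0.939  0.012] -0.041988812466789836 0.04938525219547169 [0.13470037 0.13838404 0.13991697] [0.5109 0.2752 0.1381]
```

View pics/w1.png

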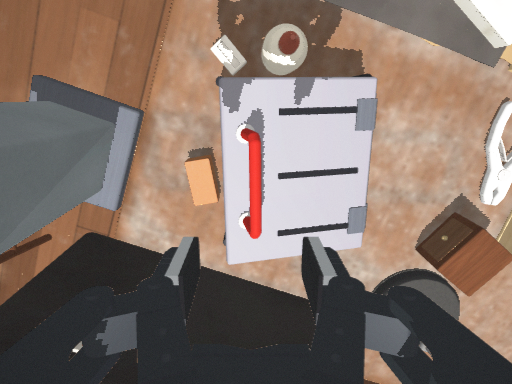

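The wrist view shows the bar upright at column 254, rows 135–235, in line with the gap between the fingers. Next I descend and pinch.

```bash
python3 - <<'E'
from h import *
o,p,M=state()
plan(p,M,[(np.array([.5095,.275,.2925]),-.7)],step=.025)
E
```

```text
6 [[0.0, 0.0, 0.021, -0.1], [0.0, 0.0, 0.021, -0.1], [0.0, 0.0, 0.021, -0.1], [0.0, 0.001, 0.021, -0.1], [0.001, 0.0, 0.022, -0.1], [0.0, 0.001, 0.021, -0.1]]
end [0.5097 0.2746 0.2925] xang 110.01 [ 0.    -0.001 -1.   ]
```

Request:
{"fn": "play_rows", "kwargs": {"commands": [[0,0,0.021,-0.1],[0,0,0.021,-0.1],[0,0,0.021,-0.1],[0,0.001,0.021,-0.1],[0.001,0,0.022,-0.1],[0,0.001,0.021,-0.2],[0,0,0,0],[0,0,0,0],[0,0,0,0]]}}

```text
t: 3.75
eef_pos: [0.5097, 0.2763, 0.2941]
tool_rot: [0.001, 0.572, 0.82, 0.001]
contact_force: [-0.4, 0.7, 0.4]
gripper_width: 0.588
```

Request:
{"fn": "play_rows", "kwargs": {"commands": [[0,0,0,0],[0,0,0,0],[0,0,0,0],[0,0,0,0],[0,0,0,0],[0,0,0,0],[0,0,0,0],[0,0,0,0]], "claw": 0, "force": 30}}

```text
t: 4.55
eef_pos: [0.5098, 0.2768, 0.2931]
tool_rot: [0.0, 0.572, 0.821, 0.001]
contact_force: [5.6, 1.5, -1.1]
gripper_width: 0.1
```

```bash
python3 - <<'E'
from h import *
o,p,M=state();print(o["t"],p.round(4),np.degrees(np.arctan2(M[1,0],M[0,0])),o["contact_force"].round(2),o["gripper_width"])
c=read_camera("wrist");cv2.imwrite("pics/w2.png",c["frame"])
# arc
ex=np.array([np.cos(.351),np.sin(.351),0]);a0=.23
f=lambda a: ex*(-.132*np.cos(a)+.046*np.sin(a))+np.array([0,0,1])*(.132*np.sin(a)+.046*np.cos(a))
prev=f(a0);rows=[]
for a in np.linspace(a0,.84,17)[1:]:
    d=f(a)-prev;r=(M.T@d).round(4);prev=prev+M@r;rows.append([float(x) for x in r]+[0])
print(rows)
E
```

```text
4.55 [0.5098 0.2768 0.2931] 110.27437823962703 [ 5.61  1.55 -1.1 ] 0.09962944560780918
[[-0.0, 0.0029, -0.0044, 0], [-0.0, 0.0032, -0.0044, 0], [-0.0, 0.0032, -0.0042, 0], [-0.0, 0.0035, -0.004, 0], [-0.0, 0.0036, -0.004, 0], [-0.0, 0.0037, -0.0038, 0], [-0.0001, 0.0039, -0.0036, 0], [0.0, 0.004, -0.0035, 0], [0.0, 0.0042, -0.0034, 0], [0.0, 0.0042, -0.0032, 0], [0.0, 0.0044, -0.003, 0], [-0.0, 0.0045, -0.0028, 0], [-0.0, 0.0046, -0.0027, 0], [-0.0, 0.0047, -0.0025, 0], [-0.0, 0.0048, -0.0023, 0], [-0.0001, 0.0049, -0.0022, 0]]
```

View pics/w2.png

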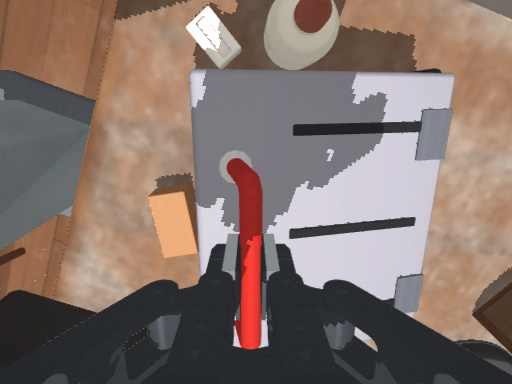

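The fingers hold the bar (opening about 9 mm, bar at column 250). Next I follow the arc up.

Request:
{"fn": "play_rows", "kwargs": {"commands": [[0,0.003,-0.0044,0],[0,0.0032,-0.0044,0],[0,0.0032,-0.0042,0],[0,0.0035,-0.004,0],[0,0.0036,-0.004,0],[0,0.0037,-0.0038,0],[0,0.0039,-0.0036,0],[0,0.004,-0.0035,0],[0,0.0042,-0.0034,0]]}}

```text
t: 5.5
eef_pos: [0.5388, 0.2878, 0.3282]
tool_rot: [-0.0, 0.571, 0.821, -0.001]
contact_force: [-6.5, -2.1, 0.8]
gripper_width: 0.104
```

Request:
{"fn": "play_rows", "kwargs": {"commands": [[0,0.0042,-0.0032,0],[0,0.0044,-0.003,0],[0,0.0045,-0.0028,0],[0,0.0046,-0.0027,0],[0,0.0047,-0.0025,0],[0,0.0048,-0.0023,0],[0,0.0049,-0.0022,0],[0,0,0,0],[0,0,0,0],[0,0,0,0]]}}

```text
t: 6.5
eef_pos: [0.5694, 0.2992, 0.3491]
tool_rot: [0.001, 0.572, 0.821, 0.0]
contact_force: [-6.2, -3.3, 7.2]
gripper_width: 0.102
```

```bash
python3 - <<'E'
from h import *
o,p,M=state();print(o["t"],p.round(4),o["contact_force"].round(2),o["gripper_width"])
c=read_camera("scene");cv2.imwrite("pics/s3.png",cv2.resize(c["frame"][60:290,140:400],None,fx=2.6,fy=2.6))
E
```

```text
6.5 [0.5694 0.2992 0.3491] [-6.18 -3.28  7.21] 0.10165362175762253
```

View pics/s3.png

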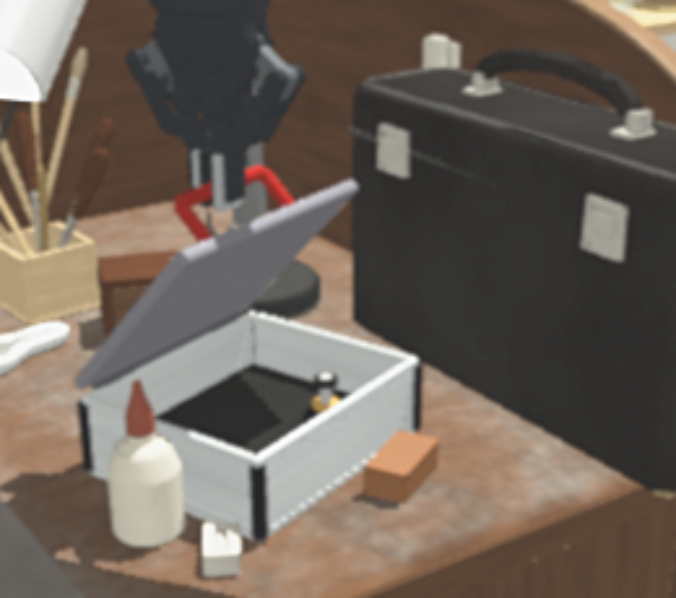

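Scene: the lid stands at about 45–48° with the bar still pinched. Next I open slightly and back off upward.

Request:
{"fn": "play_rows", "kwargs": {"commands": [[0,0,0,0],[0,0,0,0],[0,0,0,0],[0,0,-0.004,0],[0,0,-0.008,0],[0,0,-0.015,0],[0,0,-0.02,0],[0,0,-0.02,0],[0,0,0,0],[0,0,0,0]], "claw": 0.027}}

```text
t: 7.55
eef_pos: [0.5695, 0.2991, 0.4148]
tool_rot: [0.0, 0.572, 0.821, 0.001]
contact_force: [0.2, -0.6, -0.5]
gripper_width: 0.318
```

```bash
cat > lid.py <<'E'
from h import *
import sys
o,p,M=state();print(o["t"],p.round(4),o["contact_force"].round(2),o["gripper_width"])
c=read_camera("wrist");cv2.imwrite(f"pics/w{sys.argv[1]}.png",c["frame"])
s=read_camera("scene");cv2.imwrite(f"pics/s{sys.argv[1]}.png",cv2.resize(s["frame"][60:290,140:400],None,fx=2.6,fy=2.6))
T=np.array(c["T_tool_cam"]);d=c["depth"];v,u=np.mgrid[0:384,0:512]
P=np.stack([(u-c["cx"])/c["fx"]*d,(v-c["cy"])/c["fy"]*d,d],-1)@T[:3,:3].T+T[:3,3]
P=P@M.T+p
for nm,X,f,dd in(("wrist",P,c["frame"].astype(int),d),("scene",cloud(s),s["frame"].astype(int),s["depth"])):
    m=(f[...,2]>130)&(f[...,1]<70)&(f[...,0]<70)&(dd>0)&(X[...,0]>.45)&(X[...,0]<.63)&(X[...,1]>.2)&(X[...,1]<.38)&(X[...,2]>.08)&(X[...,2]<.22)
    Q=X[m]
    if not len(Q):print(nm,"no red");continue
    Q=Q[Q[:,2]>np.percentile(Q[:,2],97)-.006];w=np.median(Q,0)
    print(nm,len(Q),w.round(4),"top z",np.percentile(Q[:,2],95).round(4))
E
python3 lid.py 4
```

```text
7.55 [0.5695 0.2991 0.4148] [ 0.19 -0.63 -0.5 ] 0.3180817319647291
wrist 1640 [0.568  0.3039 0.1914] top z 0.193
scene 148 [0.5639 0.3039 0.1897] top z 0.1922
```

View pics/w4.png

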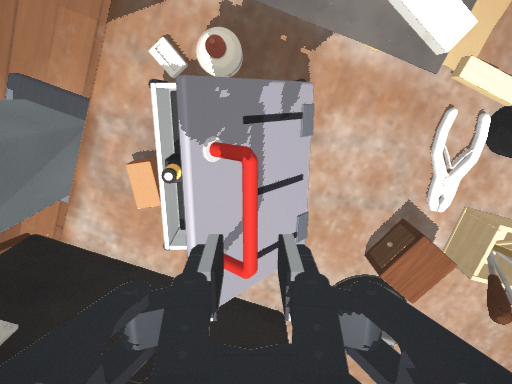

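View pics/s4.png

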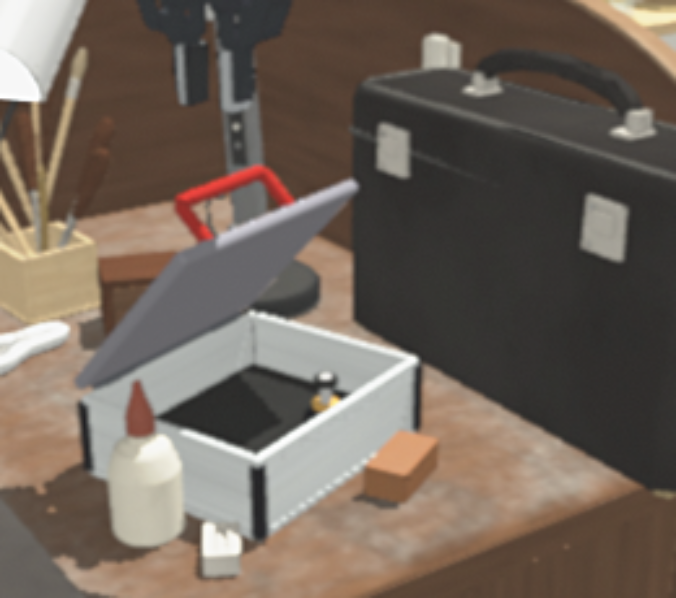

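The lid stands free: bar centre z ≈ 0.188, which gives about 0.84 rad, and the fingers are well above it. Now I wait.

Request:
{"fn": "play_rows", "kwargs": {"commands": [[0,0,0,0],[0,0,0,0],[0,0,0,0],[0,0,0,0],[0,0,0,0],[0,0,0,0],[0,0,0,0],[0,0,0,0],[0,0,0,0],[0,0,0,0],[0,0,0,0],[0,0,0,0],[0,0,0,0],[0,0,0,0],[0,0,0,0],[0,0,0,0],[0,0,0,0],[0,0,0,0],[0,0,0,0],[0,0,0,0]]}}

```text
t: 9.65
eef_pos: [0.5695, 0.2989, 0.4137]
tool_rot: [0.0, 0.572, 0.821, 0.0]
contact_force: [-0.1, 0.5, 0.5]
gripper_width: 0.314
```

```bash
python3 lid.py 5; python3 - <<'E'
from h import *
o,p,M=state()
ex=np.array([np.cos(.351),np.sin(.351),0]);a0=.84
f=lambda a: ex*(-.132*np.cos(a)+.046*np.sin(a))+np.array([0,0,1])*(.132*np.sin(a)+.046*np.cos(a))
prev=f(a0);rows=[]
for a in np.linspace(a0,.22,17)[1:]:
    d=f(a)-prev;r=(M.T@d).round(4);prev=prev+M@r;rows.append([float(x) for x in r]+[0])
print(rows)
E
```

```text
9.65 [0.5695 0.2989 0.4137] [-0.09  0.51  0.45] 0.314298283063213
wrist 1647 [0.5682 0.3027 0.1915] top z 0.1931
scene 153 [0.5633 0.3035 0.1893] top z 0.1922
[[0.0, -0.005, 0.0022, 0], [0.0, -0.0048, 0.0024, 0], [0.0, -0.0048, 0.0025, 0], [0.0001, -0.0047, 0.0028, 0], [-0.0, -0.0045, 0.0029, 0], [-0.0, -0.0045, 0.0031, 0], [-0.0, -0.0043, 0.0032, 0], [0.0, -0.0042, 0.0035, 0], [0.0, -0.004, 0.0036, 0], [0.0, -0.004, 0.0037, 0], [0.0, -0.0037, 0.0039, 0], [0.0001, -0.0036, 0.004, 0], [-0.0, -0.0035, 0.0042, 0], [-0.0, -0.0033, 0.0043, 0], [-0.0, -0.0031, 0.0045, 0], [-0.0, -0.0029, 0.0045, 0]]
```

The lid didn't move over two seconds. Now I re-grasp it and follow the arc down.

Request:
{"fn": "play_rows", "kwargs": {"commands": [[0,0,0.02,0],[0,0,0.02,0],[0,0,0.015,0],[0,0,0.01,0],[0,0,0,0],[0,0,0,0]]}}

```text
t: 10.35
eef_pos: [0.5696, 0.2992, 0.3491]
tool_rot: [0.0, 0.571, 0.821, 0.0]
contact_force: [0.8, 0.3, -0.6]
gripper_width: 0.319
```

Request:
{"fn": "play_rows", "kwargs": {"commands": [[0,0,0,0],[0,0,0,0],[0,0,0,0],[0,0,0,0],[0,0,0,0],[0,0,0,0]], "claw": 0, "force": 30}}

```text
t: 10.95
eef_pos: [0.5696, 0.2992, 0.3498]
tool_rot: [0.0, 0.572, 0.821, 0.001]
contact_force: [-0.8, -1.5, 5.6]
gripper_width: 0.098
```

Request:
{"fn": "play_rows", "kwargs": {"commands": [[0,-0.005,0.0022,0],[0,-0.0048,0.0024,0],[0,-0.0048,0.0025,0],[0,-0.0047,0.0028,0],[0,-0.0045,0.0029,0],[0,-0.0045,0.0031,0],[0,-0.0043,0.0032,0],[0,-0.0042,0.0035,0]]}}

```text
t: 11.75
eef_pos: [0.5346, 0.2862, 0.3258]
tool_rot: [-0.0, 0.571, 0.821, 0.0]
contact_force: [1.6, 1.5, 3.9]
gripper_width: 0.103
```

Request:
{"fn": "play_rows", "kwargs": {"commands": [[0,-0.004,0.0036,0],[0,-0.004,0.0037,0],[0,-0.0037,0.0039,0],[0,-0.0036,0.004,0],[0,-0.0035,0.0042,0],[0,-0.0033,0.0043,0],[0,-0.003,0.0045,0],[0,-0.003,0.0045,0],[0,0,0,0],[0,0,0,0]]}}

```text
t: 12.75
eef_pos: [0.5082, 0.2763, 0.2924]
tool_rot: [-0.001, 0.571, 0.821, -0.001]
contact_force: [3.6, 3.6, -4.4]
gripper_width: 0.101
```

```bash
python3 lid.py 6
```

```text
12.75 [0.5082 0.2763 0.2924] [ 3.6   3.57 -4.42] 0.10141184962518822
wrist 3289 [0.5062 0.2811 0.1339] top z 0.1352
scene 87 [0.4963 0.2958 0.1322] top z 0.1349
```

Request:
{"fn": "play_rows", "kwargs": {"commands": [[0,0,0,0],[0,0,0,0],[0,0,0,0],[0,0,-0.01,0],[0,0,-0.015,0],[0,0,-0.02,0],[0,0,0,0],[0,0,0,0]], "claw": 0.03}}

```text
t: 13.65
eef_pos: [0.5088, 0.2765, 0.3395]
tool_rot: [0.001, 0.572, 0.821, 0.001]
contact_force: [-0.2, 0.4, -0.5]
gripper_width: 0.35
```

Request:
{"fn": "play_rows", "kwargs": {"commands": [[0,-0.002,0,0],[0,-0.002,0,0],[0,0,0,0],[0,0,0,0],[0,0,0,0],[0,0,0,0]], "claw": 0}}

```text
t: 14.25
eef_pos: [0.5049, 0.2751, 0.3383]
tool_rot: [-0.0, 0.572, 0.821, -0.0]
contact_force: [1.4, -0.3, -0.5]
gripper_width: 0.002
```

```bash
python3 lid.py 7
```

```text
14.25 [0.5049 0.2751 0.3383] [ 1.4  -0.34 -0.46] 0.0017657765304065266
wrist 1173 [0.501  0.2941 0.1339] top z 0.1353
scene 140 [0.5023 0.2809 0.1318] top z 0.1343
```

View pics/w7.png

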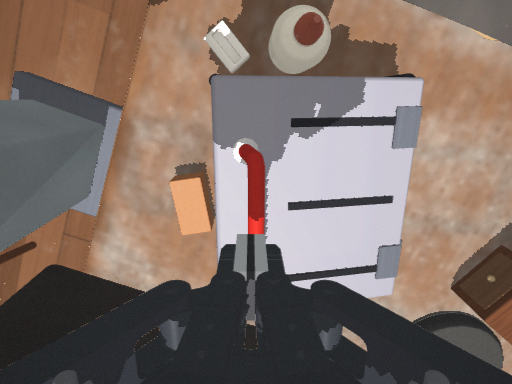

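View pics/s7.png

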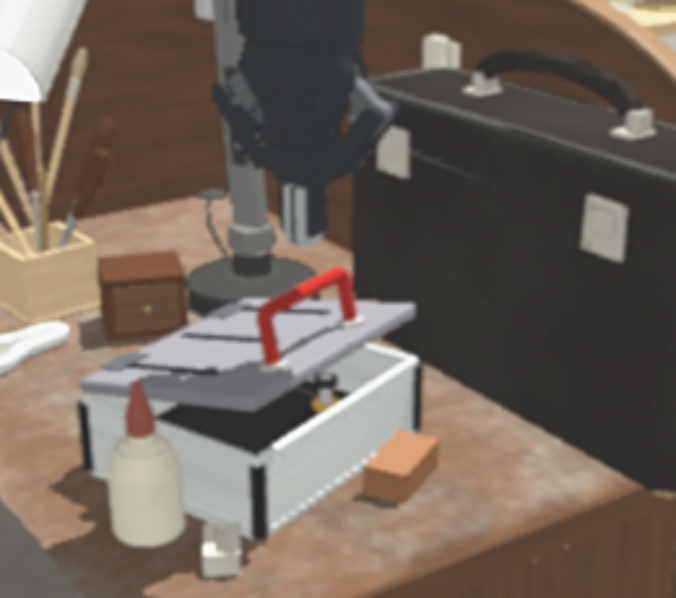

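The bar (column 256) lies under the closed fingertips, tips about 30 mm above it. Next I press down slowly and check the force.

Request:
{"fn": "play_rows", "kwargs": {"commands": [[0,0,0.01,0],[0,0,0.01,0],[0,0,0.004,0],[0,0,0.002,0],[0,0,0.002,0],[0,0,0,0],[0,0,0,0]]}}

```text
t: 15.05
eef_pos: [0.5049, 0.2752, 0.3106]
tool_rot: [0.0, 0.572, 0.821, 0.0]
contact_force: [-0.7, 0.1, 0.2]
gripper_width: 0.001
```

Request:
{"fn": "play_rows", "kwargs": {"commands": [[0,0,0.001,0],[0,0,0.001,0],[0,-0.0005,0.001,0],[0,-0.0005,0.001,0]]}}

```text
t: 15.45
eef_pos: [0.504, 0.2747, 0.3067]
tool_rot: [0.0, 0.572, 0.821, 0.0]
contact_force: [-0.4, -0.8, 1.8]
gripper_width: -0.001
```

Request:
{"fn": "play_rows", "kwargs": {"commands": [[0,-0.0005,0.001,0],[0,-0.0005,0.001,0],[0,0,0,0]]}}

```text
t: 15.75
eef_pos: [0.5028, 0.2743, 0.3042]
tool_rot: [-0.0, 0.571, 0.821, -0.0]
contact_force: [-0.7, -0.7, 2.7]
gripper_width: 0.001
```

Request:
{"fn": "play_rows", "kwargs": {"commands": [[0,-0.0005,0.001,0],[0,-0.0005,0.001,0],[0,0,0,0]]}}

```text
t: 16.05
eef_pos: [0.5018, 0.274, 0.3022]
tool_rot: [-0.0, 0.571, 0.821, -0.0]
contact_force: [0.1, -1.3, 2.0]
gripper_width: 0.001
```

Request:
{"fn": "play_rows", "kwargs": {"commands": [[0,-0.0005,0.001,0],[0,0,0,0]]}}

```text
t: 16.25
eef_pos: [0.5015, 0.2738, 0.3012]
tool_rot: [-0.0, 0.571, 0.821, -0.0]
contact_force: [-0.5, -0.2, 2.4]
gripper_width: -0.006
```

Request:
{"fn": "play_rows", "kwargs": {"commands": [[0,-0.0005,0.001,0],[0,0,0,0]]}}

```text
t: 16.45
eef_pos: [0.501, 0.2737, 0.3003]
tool_rot: [-0.0, 0.571, 0.821, -0.0]
contact_force: [-1.9, -0.2, 1.4]
gripper_width: -0.001
```

Request:
{"fn": "play_rows", "kwargs": {"commands": [[0,-0.0005,0.001,0],[0,0,0,0]]}}

```text
t: 16.65
eef_pos: [0.5006, 0.2735, 0.2993]
tool_rot: [-0.0, 0.572, 0.821, -0.0]
contact_force: [-0.7, 0.1, 1.0]
gripper_width: 0.004
```

Request:
{"fn": "play_rows", "kwargs": {"commands": [[0,-0.0005,0.001,0],[0,0,0,0]]}}

```text
t: 16.85
eef_pos: [0.5001, 0.2733, 0.2983]
tool_rot: [-0.0, 0.571, 0.821, 0.0]
contact_force: [-1.3, -0.6, 2.0]
gripper_width: -0.002
```

Request:
{"fn": "play_rows", "kwargs": {"commands": [[0,-0.0005,0.001,0],[0,0,0,0]]}}

```text
t: 17.05
eef_pos: [0.4997, 0.2732, 0.2975]
tool_rot: [0.0, 0.572, 0.821, 0.0]
contact_force: [-0.6, 0.7, 3.0]
gripper_width: 0.003
```

Request:
{"fn": "play_rows", "kwargs": {"commands": [[0,-0.0005,0.0005,0],[0,0,0,0]]}}

```text
t: 17.25
eef_pos: [0.4995, 0.2731, 0.2973]
tool_rot: [0.0, 0.572, 0.821, 0.0]
contact_force: [-1.2, -0.8, 5.5]
gripper_width: 0.001
```

The force is rising, so the lid has met the stop at about 0.11 rad. I'll go on in half-millimetre steps.

Request:
{"fn": "play_rows", "kwargs": {"commands": [[0,0,0.0005,0],[0,0,0,0],[0,0,0,0]]}}

```text
t: 17.55
eef_pos: [0.4995, 0.2731, 0.297]
tool_rot: [0.0, 0.572, 0.821, 0.0]
contact_force: [-1.6, -0.4, 7.4]
gripper_width: 0.0
```

Request:
{"fn": "play_rows", "kwargs": {"commands": [[0,0,0.0003,0],[0,0,0,0],[0,0,0,0]]}}

```text
t: 17.85
eef_pos: [0.4994, 0.2731, 0.2968]
tool_rot: [0.0, 0.572, 0.821, 0.0]
contact_force: [-1.7, -2.6, 8.9]
gripper_width: -0.003
```

Request:
{"fn": "play_rows", "kwargs": {"commands": [[0,0,0.0005,0],[0,0,0,0],[0,0,0,0]]}}

```text
t: 18.15
eef_pos: [0.4993, 0.2732, 0.2965]
tool_rot: [0.0, 0.572, 0.821, 0.0]
contact_force: [-4.0, -1.1, 10.2]
gripper_width: -0.003
```

Request:
{"fn": "play_rows", "kwargs": {"commands": [[0,0,0.0003,0],[0,0,0,0],[0,0,0,0],[0,0,0,0]]}}

```text
t: 18.55
eef_pos: [0.4993, 0.2732, 0.2964]
tool_rot: [0.0, 0.572, 0.821, 0.0]
contact_force: [-3.5, -3.3, 12.0]
gripper_width: -0.004
```

Request:
{"fn": "play_rows", "kwargs": {"commands": [[0,-0.0005,0,0],[0,0,0.0003,0],[0,0,0,0],[0,0,0,0]]}}

```text
t: 18.95
eef_pos: [0.4991, 0.2731, 0.2963]
tool_rot: [0.001, 0.572, 0.821, 0.001]
contact_force: [-2.7, -2.6, 12.9]
gripper_width: -0.004
```

Request:
{"fn": "play_rows", "kwargs": {"commands": [[0,0,0,0],[0,0,0,0],[0,0,0,0],[0,0,0,0],[0,0,0,0]]}}

```text
t: 19.45
eef_pos: [0.4992, 0.273, 0.2963]
tool_rot: [0.001, 0.572, 0.821, 0.001]
contact_force: [-2.4, -2.3, 13.0]
gripper_width: -0.001
```

Request:
{"fn": "play_rows", "kwargs": {"commands": [[0,0,-0.001,0],[0,0,-0.002,0],[0,0,-0.005,0],[0,0,-0.015,0],[0,0,-0.03,0],[0,0,-0.03,0],[0,0,-0.03,0],[0,0,0,0],[0,0,0,0],[0,0,0,0]]}}

```text
t: 20.45
eef_pos: [0.4985, 0.2725, 0.4075]
tool_rot: [-0.0, 0.572, 0.821, -0.001]
contact_force: [-0.9, 0.0, -0.6]
gripper_width: 0.002
```

```bash
python3 lid.py 8; python3 - <<'E'
from h import *
import pickle
t=read_camera("top");pickle.dump(t,open("top8.pkl","wb"));t0=pickle.load(open("top0.pkl","rb"))
s=read_camera("scene");s0=pickle.load(open("scene0.pkl","rb"))
z=lambda c:cv2.resize(c["frame"][145:290,160:320],None,fx=2.4,fy=2.4)
cv2.imwrite("pics/cmp.png",np.hstack([z(s0),z(s)]))
E
```

```text
20.45 [0.4985 0.2725 0.4075] [-0.86  0.04 -0.59] 0.0022033161015711047
wrist 1019 [0.5015 0.2771 0.1229] top z 0.1244
scene 122 [0.4963 0.2784 0.1206] top z 0.1229
```

View pics/cmp.png

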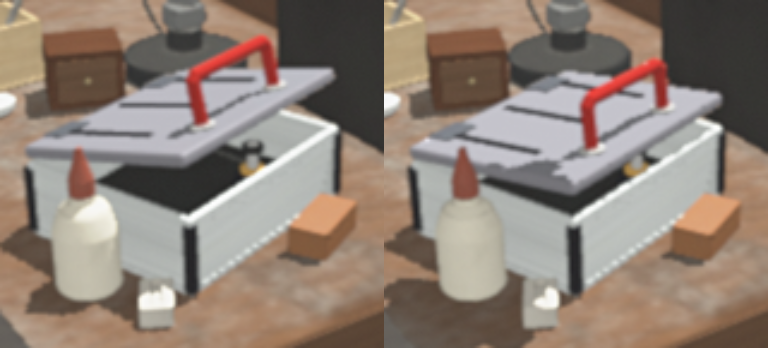

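View pics/w8.png

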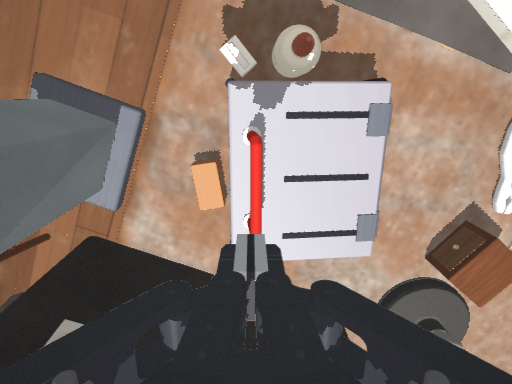

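The lid sits at about 0.10–0.11 rad. The bottle, orange block and metal block are where they stood, and the gripper is well clear. Handing in.

```bash
python3 -c "
from station import bot
print(bot.hand_in())"
```

```text
the job is handed in; nothing more can be done
None
```

I tested the hinge, closed the lid onto the rubber stop and handed the job in at about 20.5 s; no verdict was reported.

- **Hinge test:** I lifted the lid by the handle to about 0.84 rad (48°), let go and backed the gripper about 65 mm above the bar. It stood untouched for more than 2 s, and the camera readings of the bar before and after agreed within about 1 mm.
- **Closing:** I brought the lid back down by the handle, let go, and pressed on the bar with closed fingertips. It met the stop at about 0.11 rad, and I held a 12–13 N downward push for about 1 s.
- **Force on the stop:** I could not measure this directly. Allowing for hinge friction and a sideways force of about 3–4 N at the fingertips, I estimate 8–10 N on the rubber, above the 5 N needed to seat it and well under 20 N.
- **Last checks:** After I let go, the bar was within about 1 mm of its pressed height, so the lid is at about 0.10–0.11 rad. The arm was clear, with forces near zero. By eye, the bottle, orange block and metal block look unmoved in the before and after pictures. I did not measure their positions at the end.

No check failed. The scene camera put the bar a millimetre or two lower than the wrist camera, which is within the calibration accuracy.

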